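Gauge a brass bar against a flip stop

TASK

Set the brass bar up for sawing: fold the red-tabbed flip stop all the way down onto the fence, then slide the bar along, flat on the bed and flush against the fence, until its end bears gently on the stop's screw and hold it there for a moment. Then let go and fold the stop back up out of the way without shifting the bar, and leave everything else on the bench alone. Feel for the stop: do not ram it.

Things in the scene. Friction and masses are not known exactly. Their poses are not given: they have to be found in the camera images.
- jig: Cut-off jig fixed to the bench: pale wooden bed, aluminium fence along its far side. Origin at bench height, mid-length, below the fence's front face; x square to the fence, away from the robot; y along it, to the left. In mm: bed x -66 to 40, y -170 to 170, top z 18; fence x 0 to 36, full length, top z 32. A thin saw slot at y -40 makes no step.
- stop_carriage: Dark steel carriage, 50 mm wide, clamped on the fence in the jig's left half; axes as the jig's, origin on the fence's top, mid-carriage, 18 mm behind the fence's front. Carries the flip stop: folded down, its 20 mm wide foot hangs before the fence; an 8 mm steel screw sticks out of its right side to gauge the bar's end, its tip 14 to 34 mm right of mid-carriage (unmeasured). Over 15 N harms it.
- flip_stop (a joint): Hinge of the flip stop, rad: 0 = folded down and landed on the carriage (hard end), grows as it lifts, pi/2 = straight up, 1.95 = leaning back, its other end. The axis lies along the fence (the jig's y). It is stiff (about 1 to 2 N at the tab) and stays wherever it is left.
- flip_stop_hinge (a point): Point on the flip stop's hinge axis, middle of its width, 12 mm above the fence's top.
- stop_tab (a point): Middle of the flip stop's red thumb tab: 10 mm wide (along the fence), 10 mm thick, 45 mm long, this point 66 mm from the hinge axis. Folded down it reaches towards the robot (47 mm before the fence's front, 58 above the bench); folded up it stands above the hinge. Can be pinched from above across its width (fingers closing along the fence) and swung with the fingers kept pointing down.
- bar: Brass bar, 12 mm wide (x), 150 long (y), 26 high (z), about 0.3 kg; origin in the middle of its underside. Lies on the bed, right of the stop and 40 mm or more short of it, clear of the fence and a little askew. Stands 12 mm higher than the fence, so its top can be pinched across the 12 mm.
- bar_end (a point): Middle of the bar's left (+y) end face, the one that goes to the stop, 12 mm above its underside.
- bar_tail (a point): Middle of the bar's right (-y) end face, 12 mm above its underside.
- file_a: File with a wooden handle, 265 mm long, lying on the bench to the right; leave alone. Origin under its middle.
- needle_file: Thin needle file, orange handle, 165 mm, behind the jig; leave alone. Origin under its middle.
- scribe: Brass-handled scribe, 132 mm, behind the jig; leave alone. Origin under its middle.
- brass_brush: Brass wire brush with a wooden handle, 180 mm, at the right behind; leave alone. Origin under its middle.
- jump_ring_tin: Round aluminium tin, 76 mm wide, 32 mm high, behind the jig; leave alone. Origin under its middle.
- offcut_a: Sawn piece of the same brass, 45 mm long, on the small grey board behind; leave alone. Origin under its middle.
- offcut_b: A second sawn brass piece, 45 mm, on the same board; leave alone. Origin under its middle.

How it is judged:
By the outcome, as a careful person would: the job done as asked, in the order asked, and still so for the second after the job is handed in, with the robot touching nothing.
It also fails if it takes over 72 s, if anything falls off the work surface, if the arm or the gripper's body presses on something with over 40 N, if the wrist force passes 120 N, or if a joint passes its speed limit or range.

ROBOT

A 7-joint arm with a two-finger parallel gripper is mounted at the origin on a cart in front of the work surface, level with it; the furniture and walls round the work are solid. World frame = base frame: x ahead of the robot, y to its left, z up, the work surface at z = 0. Lengths are in m, angles in rad, forces in N, time in s.
With the tool pointing down it reaches from about 0.425 to 0.825 m from the base axis. Payload 3.6 kg.
Tool frame: the origin (TCP) lies between the finger pads; the fingertips stand 8 mm ahead of it and the grasp point (between the pads) lies 11 mm behind it; z points along the fingers, y is the line along which they close (so a half turn about z gives the same grasp; the last joint's range is limited). The gripper opens to 93 mm and grips with 3 to 60 N. Pads are 15 mm wide; open, the fingers measure 128 mm over their backs; the gripper's body (75 mm by 188 mm) begins 65 mm behind the grasp point.
Start: joints at [-1.284, 0.615, -0.013, 1.423, 0.008, 1.103, -0.04], TCP at [0.201, 0.618, 0.227] pointing down, gripper open.
Joint ranges: [-3.12, 3.12], [-0.3, 2.06], [-1.34, 1.32], [0.26, 2.42], [-1.36, 4.5], [0.01, 1.98], [-2.84, 2.84]. Speed limits (rad/s): [2.79, 2.79, 3.14, 3.14, 3.14, 3.14, 3.14].

INTERFACE

Orientations are given as a rotation vector (axis times angle).
In Python, from station import env gives the robot as it stands.
- The arm moves only by the tool servo_tool, never from a script. Its argument "commands" is text: rows parted by semicolons, each of 4 numbers parted by spaces: the shift along the tool's x, y, z in m, then the turn about the tool's z in rad. A call has exactly 8 rows; each row shifts and turns the commanded pose from where the row before left it, along the tool's axes as they then stand; what a row does not reach is not made up. A row lasts 1/8 s, in which the tool goes at most 62.5 mm and 10.7 degrees, less where a joint would pass 70% of its speed; a pose out of reach is approached as far as the arm can. A call is refused whole if a number of a shift passes 0.0625 or a number of a turn 0.188, either way. A call with a gripper value outside its range is refused whole. "jaw" is the opening, from 0 (shut) to 1 (fully open), set as the call begins (left out, the last holds). The fingers move at their own pace and stop on an object; "newtons" is the grip in N (left out, the last holds). Time passes only in rows, so rows that do not move let the fingers close, or fill a call up. It gives the time, the measured TCP pose, the force, the opening and the grip force at its end, in the units of the state.
- env.sense(): the state, without advancing time (a new reading comes with each control period).
- env.capture(name): name is "side" or "top" or "wrist"; returns the picture (420x560x3 uint8, red, green, blue); there is no depth.
- env.camera_params(name): a dict with "fx", "fy", "cx", "cy" (pixels), "view" (4x4, takes a point from world to camera coordinates). Camera axes: x right, y down, z forward; pixel columns grow to the right and rows downward; lengths in m; the calibration is good to about 2 mm. A picture is of the moment at which its call begins: read the wrist's pose just before it. camera_params takes no time and is no camera call; for the wrist camera it gives the pose at the moment of the call.
- env.job_done(): hands the job in; it is judged then, once.
The state is a dict: "clock": time; "joints": joint angles; "qvel": joint speeds; "joint_efforts": joint torques, N m; "tool_pos": TCP position; "orientation": TCP orientation; "ft_force": force on the tool from outside, world axes, zero at the start; "torque": the same for the moment, N m; "grip_width": finger opening in m; "grasp_force": force on a finger pad.
Only numpy, scipy, OpenCV 4.12 (cv2) and the standard library are available. Lean on these libraries where they do the work, as an engineer would, in place of code of your own. Each camera call takes 0.05 s, during which the arm holds its last target. There are 200 camera calls.

## Working session

There is one attempt and no reset: what is moved stays moved. The work goes in short steps, Python scripts to look and compute and a tool call to move; the robot and the scene stay as the last step left them, time stands still between calls to the robot, and variables do not carry over. Pictures are saved under pics/ and viewed, at most 10 in all, crops included, and the job is handed in when it is done.

Besides the shell and the picture viewer there is one more tool, called after "Call:" as a command line: name --argument value ..., lists and objects as JSON in quotes. servo_tool: Moves the arm, as the interface text tells. Its arguments: {"type":"object","properties":{"commands":{"type":"string"},"jaw":{"type":"number"},"newtons":{"type":"number"}},"required":["commands"]}

```bash
mkdir -p pics; ls; python3 - <<'E'
from station import env
import cv2,numpy as np
s=env.sense();print(s)
for n in("top","side"):
    im=env.capture(n);cv2.imwrite(f"pics/{n}0.png",im[:,:,::-1])
    p=env.camera_params(n);print(n,p)
E
```

```text
pics
{'clock': 0.0, 'joints': array([-1.28349493,  0.6159171 , -0.01261049,  1.4248734 ,  0.00812372,
        1.10337941, -0.04042367]), 'qvel': array([-1.73085278e-03, -1.11580499e-03, -4.43281417e-05,  6.57972356e-05,
        9.93823989e-04,  9.53949908e-04, -4.13038226e-04]), 'joint_efforts': array([ 6.77295484e-04, -4.58937442e+01,  2.09405939e-01, -1.65740097e+01,
       -6.09832350e-02,  2.04965053e-02,  2.51262036e-04]), 'tool_pos': array([0.20040612, 0.61753815, 0.22549098]), 'orientation': array([-0.49077002, -3.10268068,  0.00393332]), 'ft_force': array([ 0.34636723,  0.45324567, -0.20522268]), 'torque': array([-0.02417486,  0.02673058, -0.00613094]), 'grasp_force': 0.0, 'grip_width': 0.09301113795797933}
top {'fx': 388.87003014883794, 'fy': 388.87003014883794, 'cx': 281.1298613376394, 'cy': 209.63943122037637, 'view': array([[ 7.08593218e-05, -9.99777027e-01,  2.11161555e-02,
        -1.44909019e-01],
       [-9.84841589e-01, -3.73249693e-03, -1.73416012e-01,
         5.74635032e-01],
       [ 1.73456161e-01, -2.07837800e-02, -9.84622260e-01,
         8.56464796e-01],
       [ 0.00000000e+00,  0.00000000e+00,  0.00000000e+00,
         1.00000000e+00]])}
side {'fx': 504.294431925617, 'fy': 504.294431925617, 'cx': 282.5085768119185, 'cy': 206.12876239506429, 'view': array([[-0.99919577, -0.03867168,  0.01059753,  0.57167028],
       [-0.02929524,  0.5235942 , -0.85146397,  0.14029245],
       [ 0.02737874, -0.85108966, -0.52430601,  0.99779479],
       [ 0.        ,  0.        ,  0.        ,  1.        ]])}
```

View pics/top0.png

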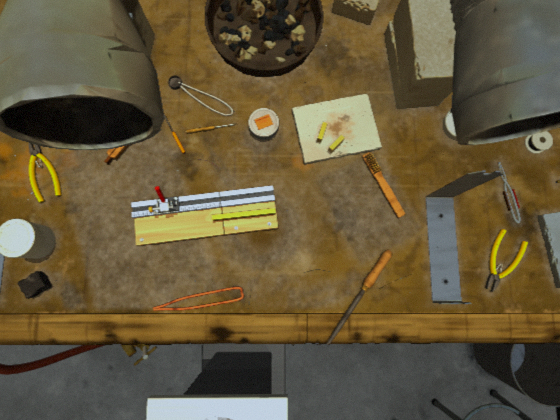

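View pics/side0.png

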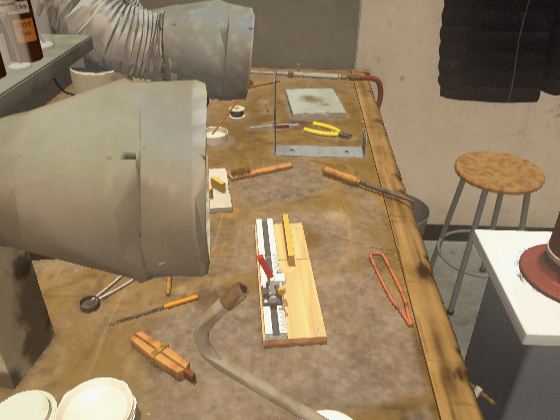

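Top view: jig spans about (131,203)–(278,228), the red tab is at about (160,193), and the bar runs from about (212,216) to (276,211). Side view: the stop is folded up and leaning, with the red tab at (265,266). I'll fit the jig from a magnified crop.

```bash
cat > h.py <<'E'
import numpy as np
def pix(p,P):
    c=p["view"]@np.append(P,1); return np.array([p["fx"]*c[0]/c[2]+p["cx"],p["fy"]*c[1]/c[2]+p["cy"]])
def ray(p,uv,z):
    R=p["view"][:3,:3];t=p["view"][:3,3];o=-R.T@t
    d=R.T@np.array([(uv[0]-p["cx"])/p["fx"],(uv[1]-p["cy"])/p["fy"],1]); return o+d*(z-o[2])/d[2]
E
python3 - <<'E'
import cv2,numpy as np
from h import *
from station import env
a=cv2.imread("pics/top0.png")[175:255,125:285];b=cv2.imread("pics/side0.png")[205:355,235:345]
a=cv2.resize(a,None,fx=5,fy=5,interpolation=cv2.INTER_CUBIC);cv2.imwrite("pics/c1.png",a)
b=cv2.resize(b,None,fx=4,fy=4,interpolation=cv2.INTER_CUBIC);cv2.imwrite("pics/c2.png",b)
p=env.camera_params("top")
for uv,z in[((136,245),.018),((278,228),.018),((131,203),.032),((273,186),.032),((160,193),.08),((212,216),.044),((276,211),.044)]:print(uv,ray(p,uv,z).round(4))
E
```

```text
(136, 245) [0.4946 0.199  0.018 ]
(278, 228) [ 0.536 -0.137  0.018]
(131, 203) [0.593  0.2124 0.032 ]
(273, 186) [ 0.6362 -0.1246  0.032 ]
(160, 193) [0.6071 0.1311 0.08  ]
(212, 216) [0.5606 0.0178 0.044 ]
(276, 211) [ 0.573  -0.1319  0.044 ]
```

View pics/c1.png

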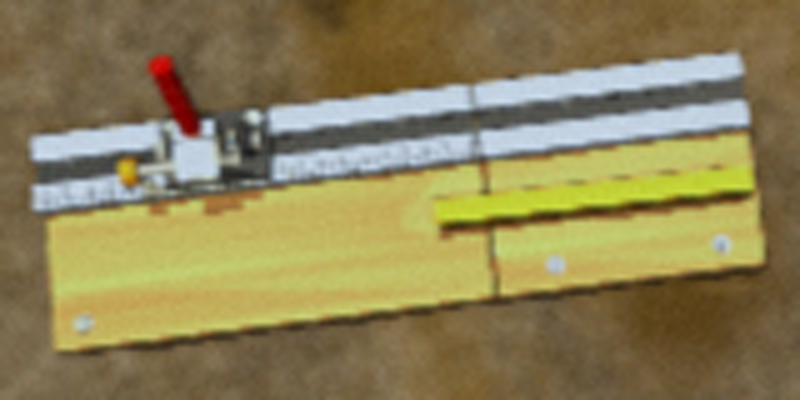

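```bash
python3 - <<'E'
import cv2,numpy as np
from h import *
from station import env
p=env.camera_params("side");t=env.camera_params("top")
R=p["view"][:3,:3];o=-R.T@p["view"][:3,3];print("side cam",o)
T=t["view"];print("top cam",-T[:3,:3].T@T[:3,3])
for uv in[(235,295),(205,345),(330,415)]:
  for z in(.5,.4,.3,.2,.1,.0):
    P=ray(p,uv,z);print(uv,P.round(3),pix(t,P).round())
im=env.capture("wrist");w=env.camera_params("wrist")
print(w); cv2.imwrite("pics/w0.png",im[:,:,::-1])
E
```

```text
side cam [0.54800207 0.79786397 0.63654548]
top cam [ 0.41737565 -0.12493131  0.94600514]
(235, 295) [0.572 0.645 0.5  ] [-393.  143.]
(235, 295) [0.589 0.533 0.4  ] [-189.  156.]
(235, 295) [0.606 0.422 0.3  ] [-50. 165.]
(235, 295) [0.623 0.31  0.2  ] [ 51. 171.]
(235, 295) [0.64  0.198 0.1  ] [128. 176.]
(235, 295) [0.658 0.086 0.   ] [188. 180.]
(205, 345) [0.579 0.672 0.5  ] [-415.  136.]
(205, 345) [0.602 0.58  0.4  ] [-221.  147.]
(205, 345) [0.625 0.488 0.3  ] [-88. 154.]
(205, 345) [0.647 0.395 0.2  ] [  8. 159.]
(205, 345) [0.67  0.303 0.1  ] [ 81. 163.]
(205, 345) [0.693 0.211 0.   ] [139. 166.]
(330, 415) [0.536 0.698 0.5  ] [-450.  172.]
(330, 415) [0.527 0.626 0.4  ] [-267.  198.]
(330, 415) [0.518 0.553 0.3  ] [-139.  216.]
(330, 415) [0.509 0.48  0.2  ] [-46. 229.]
(330, 415) [0.5   0.407 0.1  ] [ 25. 239.]
(330, 415) [0.491 0.334 0.   ] [ 82. 247.]
{'fx': 338.1812428980037, 'fy': 338.1812428980037, 'cx': 280.21476095321657, 'cy': 212.43618506058593, 'view': array([[ 0.3072497 ,  0.95162839, -0.00101478, -0.64883211],
       [ 0.91829297, -0.29620667,  0.2626778 , -0.0319115 ],
       [ 0.24967107, -0.08163954, -0.96488307,  0.39063413],
       [ 0.        ,  0.        ,  0.        ,  1.        ]])}
```

View pics/w0.png

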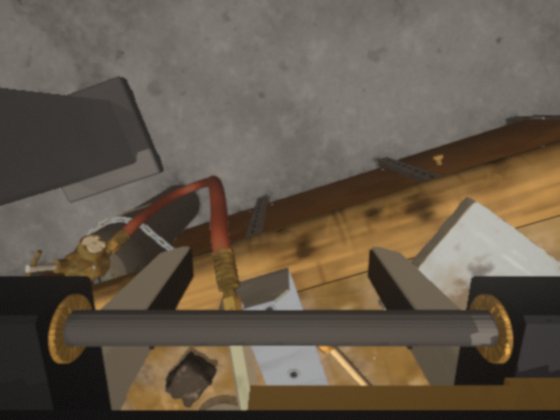

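Call:
servo_tool --commands "-0.03 -0.035 0 0;-0.03 -0.035 0 0;-0.03 -0.035 0 0;-0.03 -0.035 0 0;-0.03 -0.035 0 0;-0.03 -0.035 0 0;-0.03 -0.035 0 0;-0.03 -0.035 0 0"

```text
clock: 1.15
tool_pos: [0.3429, 0.2763, 0.2266]
orientation: [0.491, 3.103, -0.0]
ft_force: [0.7, 0.1, -0.0]
grip_width: 0.0932
grasp_force: 0.0
```

```bash
python3 - <<'E'
import numpy as np
from h import *
from station import env
from scipy.optimize import least_squares
t=env.camera_params("top")
c=lambda u,v:np.array([(u+.5)/5-.5+125,(v+.5)/5-.5+175])
obs=[((36,170,32),(30,137)),((36,-170,32),(740,53)),((0,170,32),(33,212)),((0,-170,32),(748,128)),((-66,170,18),(57,352)),((-66,-170,18),(764,264))]
def W(q,P):
    P=np.array(P)/1e3;s,k=np.sin(q[2]),np.cos(q[2]);return np.array([q[0]+k*P[0]-s*P[1],q[1]+s*P[0]+k*P[1],P[2]])
f=lambda q:np.concatenate([pix(t,W(q,P))-c(*u) for P,u in obs])
r=least_squares(f,[.58,.04,.12]);print(r.x,r.fun.round(2))
s=env.sense();print(s["clock"],s["tool_pos"],s["orientation"],s["ft_force"])
E
```

```text
[0.58101025 0.0404693  0.12601342] [-0.08  0.04  0.01  0.04  0.23 -0.1   0.24 -0.44 -0.77  0.17  0.38  0.24]
1.15 [0.34288331 0.27632988 0.22663189] [ 4.90615182e-01  3.10289941e+00 -7.45918291e-05] [ 0.7404663   0.07746569 -0.03945127]
```

Call:
servo_tool --commands "-0.049 -0.023 0 0;-0.049 -0.023 0 0;-0.049 -0.023 0 0;-0.049 -0.023 0 0;-0.049 -0.023 0 0;0 0 0 -0.147;0 0 0 -0.147;0 0 0 -0.146"

```text
clock: 2.15
tool_pos: [0.5398, 0.0926, 0.2262]
orientation: [0.205, -3.134, 0.0]
ft_force: [-0.2, 0.0, -0.8]
grip_width: 0.0931
grasp_force: 0.0
```

```bash
python3 - <<'E'
import cv2,numpy as np,pickle
from h import *
from station import env
s=env.sense();print(s["clock"],s["tool_pos"],s["orientation"],s["ft_force"])
w=env.camera_params("wrist");im=env.capture("wrist")
pickle.dump(w,open("w1.pkl","wb"))
cv2.imwrite("pics/w1.png",im[:,:,::-1])
for P in[(.597,.13,.044),(.56,.018,.044)]:print(pix(w,np.array(P)))
E
```

```text
2.15 [0.53982924 0.09261929 0.22623794] [ 2.05130617e-01 -3.13390752e+00  2.04885218e-04] [-0.16818225  0.02043699 -0.83051193]
[307.73801759 249.87874764]
[206.51821646 203.5284216 ]
```

View pics/w1.png

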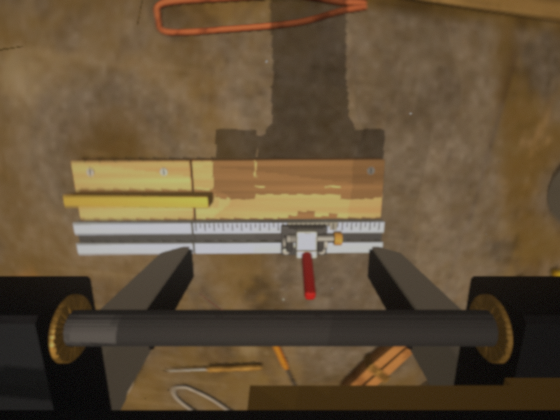

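Wrist view: jig spans (73,160)–(385,255), the bar (64,201)–(212,201), the carriage sits around (305,240), and the red tab runs (306,255)–(310,297). I'll zoom in.

```bash
python3 - <<'E'
import cv2,numpy as np
im=cv2.imread("pics/w1.png")
a=cv2.resize(im[215:303,272:362],None,fx=5,fy=5,interpolation=cv2.INTER_CUBIC)
b=cv2.resize(im[185:221,60:220],None,fx=4,fy=4,interpolation=cv2.INTER_CUBIC)
o=np.zeros((600,640,3),np.uint8);o[:440,:450]=a;o[450:594,:640]=b;cv2.imwrite("pics/w1c.png",o)
E
```

```text
(no output)
```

View pics/w1c.png

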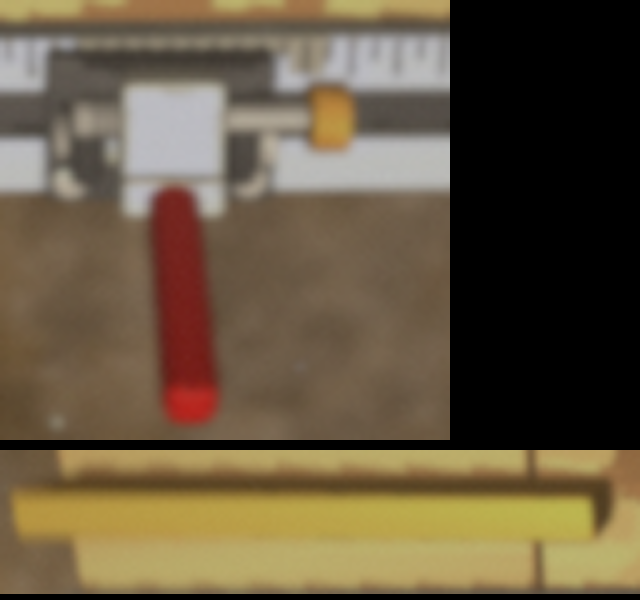

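```bash
cat >> h.py <<'E'
from scipy.optimize import least_squares
def W(q,P):
    P=np.array(P)/1e3;s,k=np.sin(q[2]),np.cos(q[2]);return np.array([q[0]+k*P[0]-s*P[1],q[1]+s*P[0]+k*P[1],P[2]])
def J(q,P):
    s,k=np.sin(q[2]),np.cos(q[2]);d=np.array(P)-[q[0],q[1],0];return np.array([k*d[0]+s*d[1],-s*d[0]+k*d[1],d[2]])*1e3
E
python3 - <<'E'
from h import *
import pickle
w=pickle.load(open("w1.pkl","rb"))
obs=[((36,170,32),(384.5,254.5)),((36,-170,32),(78,254.5)),((-66,170,18),(383,160)),((-66,-170,18),(73,160)),((0,170,32),(384.5,220.5)),((0,-170,32),(74,222.5))]
f=lambda q:np.concatenate([pix(w,W(q,P))-u for P,u in obs])
r=least_squares(f,[.58,.04,.12]);q=r.x;print(q,r.fun.round(1))
q0=np.array([.5810,.0405,.126])
A=lambda x,y:(272+(x+.5)/5-.5,215+(y+.5)/5-.5)
B=lambda x,y:(60+(x+.5)/4-.5,185+(y-450+.5)/4-.5)
for n,Q in(("wr",q),("top",q0)):
  print(n)
  for b in[(12,492),(18,540),(590,495),(597,538)]:print("bar",J(Q,ray(w,B(*b),.044)).round(1))
  for x,z in((47,.036),(275,.036)):print("car",J(Q,ray(w,A(x,118),z)).round(1))
  for x,z in((75,.05),(355,.05),(174,.05)):print("screw",J(Q,ray(w,A(x,118),z)).round(1))
  def g(v):
    y,th=v;o=[]
    for R,u in((88.5,A(190,404)),(88.5,A(190,404))):
      P=(18-R*np.cos(th+.212),y,44+R*np.sin(th+.212));o.append(pix(w,W(Q,P))-u)
    return np.concatenate(o)
  rr=least_squares(g,[85,1.5]);print("tab y,th",rr.x,rr.fun)
E
```

```text
[0.58130514 0.04195935 0.13503692] [-1.9 -1.6  0.7 -0.7  3.  -0.2 -1.9  0.7  0.6  1.6 -0.6  0.5]
wr
bar [ -33.7 -168.6   44. ]
bar [ -21.  -169.2   44. ]
bar [-32.5 -19.8  44. ]
bar [-21.  -18.6  44. ]
car [16.8 56.4 36. ]
car [ 17.  106.2  36. ]
screw [11.9 62.2 50. ]
screw [ 12.1 120.9  50. ]
screw [11.9 83.  50. ]
tab y,th [79.86332863  1.53620024] [ 0.00000000e+00 -3.46744855e-12  0.00000000e+00 -3.46744855e-12]
top
bar [ -31.7 -167.5   44. ]
bar [ -18.9 -168.    44. ]
bar [-31.8 -18.6  44. ]
bar [-20.4 -17.4  44. ]
car [16.8 57.9 36. ]
car [ 16.5 107.7  36. ]
screw [11.8 63.7 50. ]
screw [ 11.5 122.4  50. ]
screw [11.7 84.5 50. ]
tab y,th [81.56859279  1.53318405] [-1.13686838e-13 -1.59161573e-12 -1.13686838e-13 -1.59161573e-12]
```

Call:
servo_tool --commands "-0.0213 0.0085 0 0;-0.0213 0.0085 0 0;-0.0213 0.0085 0 0;0 0 0.02 0;0 0 0.02 0;0 0 0.02 0;0 0 0.02 0;0 0 0 0" --jaw 0.5 --newtons 8

```text
clock: 3.2
tool_pos: [0.5988, 0.1259, 0.1449]
orientation: [0.196, -3.131, 0.001]
ft_force: [-0.3, 0.4, -0.2]
grip_width: 0.0465
grasp_force: 0.0
```

```bash
python3 - <<'E'
import cv2,numpy as np
from h import *
from station import env
s=env.sense();print(s["clock"],s["tool_pos"],s["ft_force"])
a=env.capture("wrist");b=env.capture("side")
o=np.zeros((420,800,3),np.uint8);o[:,:420]=a[:,70:490];o[:,420:]=cv2.resize(b[190:340,210:340],(380,420),interpolation=cv2.INTER_CUBIC)
cv2.imwrite("pics/g1.png",o[:,:,::-1])
E
```

```text
3.2 [0.59878726 0.12593162 0.14488219] [-0.29165524  0.419004   -0.16266295]
```

View pics/g1.png

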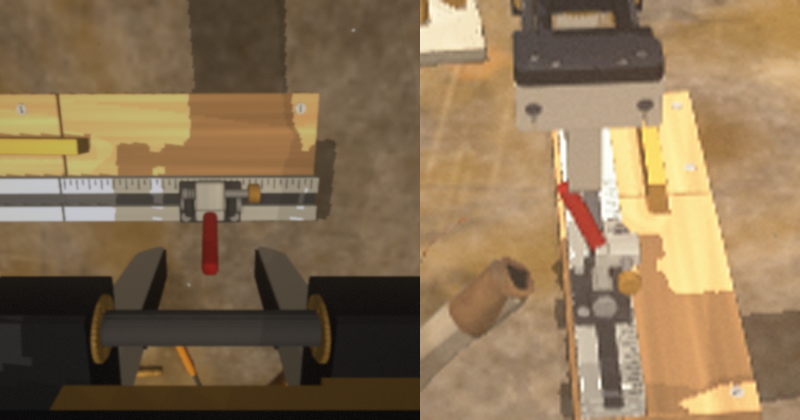

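The fingers (165–255) straddle the red tab (210) and are centred on it. I'll check the tab angle with a red-centroid fit over all three cameras.

```bash
python3 - <<'E'
import cv2,numpy as np,pickle
from h import *
from station import env
q=[.5811,.041,.130]
D=[]
for n,f,p,box in(("w","w1",pickle.load(open("w1.pkl","rb")),(240,310,290,330)),("s","side0",env.camera_params("side"),(245,290,245,290)),("t","top0",env.camera_params("top"),(180,205,150,170))):
    im=cv2.imread(f"pics/{f}.png").astype(int);m=(im[...,2]>90)&(im[...,1]<60)&(im[...,0]<70)
    k=np.zeros_like(m);k[box[0]:box[1],box[2]:box[3]]=1;v,u=np.nonzero(m&k);D.append((p,np.array([u.mean(),v.mean()])));print(n,len(u),u.mean(),v.mean())
def g(x):
    y,th,R=x;P=(18-R*np.cos(th+.212),y,44+R*np.sin(th+.212));return np.concatenate([pix(p,W(q,P))-u for p,u in D])
r=least_squares(g,[82,1.5,66]);print(r.x,r.fun.round(1))
y,th,R=r.x;print("TCP for grasp",W(q,(18-66*np.cos(th+.212),y,44+66*np.sin(th+.212)-11)))
E
```

```text
w 466 308.22103004291847 276.81115879828326
s 0 nan nan
t 65 159.13846153846154 193.2<stdin>:8: RuntimeWarning: Mean of empty slice.
  ret = ret.dtype.type(ret / rcount)
Traceback (most recent call last):
ValueError: Residuals are not finite in the initial point.
```

```bash
python3 - <<'E'
import cv2,numpy as np,pickle
from h import *
from station import env
q=[.5811,.041,.130]
D=[]
for n,f,p,box in(("w","w1",pickle.load(open("w1.pkl","rb")),(240,310,290,330)),("s","side0",env.camera_params("side"),(248,285,252,278)),("t","top0",env.camera_params("top"),(180,205,150,170))):
    im=cv2.imread(f"pics/{f}.png").astype(int);m=(im[...,2]>90)&(im[...,1]<.6*im[...,2])&(im[...,0]<.6*im[...,2])
    m&=(im[...,2]-np.maximum(im[...,1],im[...,0])>60)&(abs(im[...,1]-im[...,0])<35)
    k=np.zeros_like(m);k[box[0]:box[1],box[2]:box[3]]=1;v,u=np.nonzero(m&k);D.append((p,np.array([u.mean(),v.mean()])));print(n,len(u),u.mean(),v.mean())
for d in (D,[D[0],D[2]],[D[1],D[2]]):
  def g(x):
    y,th,R=x;P=(18-R*np.cos(th+.212),y,44+R*np.sin(th+.212));return np.concatenate([pix(p,W(q,P))-u for p,u in d])
  r=least_squares(g,[82,1.5,66]);print(r.x,r.fun.round(1))
  y,th,R=r.x;print("TCP",W(q,(18-66*np.cos(th+.212),y,44+66*np.sin(th+.212)-11)))
E
```

```text
w 407 308.4078624078624 277.67813267813267
s 147 264.61224489795916 265.8979591836735
t 64 159.140625 193.15625
[82.12451787  1.55957892 61.29182792] [ 0.  -0.4 -1.1 -0.4 -0.3  0.5]
TCP [0.6013537  0.1264713  0.09767411]
[82.35659225  1.6009461  58.76790984] [-0.  -0.  -0.1 -0. ]
TCP [0.6039645  0.12704668 0.09707443]
[81.94934876  1.55052677 60.37332062] [-0.6 -0.2 -0.1  0.9]
TCP [0.60079538 0.12622165 0.09779061]
```

Call:
servo_tool --commands "-0.0027 0.0003 0.016 0;0 0 0.016 0;0 0 0.015 0;0 0 0 0;0 0 0 0;0 0 0 0;0 0 0 0;0 0 0 0"

```text
clock: 4.3
tool_pos: [0.603, 0.1269, 0.1]
orientation: [-0.198, 3.135, 0.0]
ft_force: [-0.1, -0.9, 0.2]
grip_width: 0.0467
grasp_force: 0.0
```

Call:
servo_tool --commands "0 0 0 0;0 0 0 0;0 0 0 0;0 0 0 0;0 0 0 0;0 0 0 0;0 0 0 0;0 0 0 0" --jaw 0 --newtons 8

```text
clock: 5.3
tool_pos: [0.6029, 0.1261, 0.0996]
orientation: [0.198, -3.135, 0.002]
ft_force: [-0.4, -2.8, 0.9]
grip_width: 0.0101
grasp_force: 8.0
```

```bash
python3 -c "
import numpy as np
p=np.linspace(1.79,.23,25);r=.0675
for i in range(24):print(round(r*(np.cos(p[i+1])-np.cos(p[i])),4),0,round(r*(np.sin(p[i])-np.sin(p[i+1])),4),0,end=';\n' if i%8==7 else ';')
"
```

```text
0.0043 0 -0.0008 0;0.0044 0 -0.0005 0;0.0044 0 -0.0002 0;0.0044 0 0.0 0;0.0044 0 0.0003 0;0.0043 0 0.0006 0;0.0043 0 0.0009 0;0.0042 0 0.0012 0;
0.0041 0 0.0014 0;0.004 0 0.0017 0;0.0039 0 0.002 0;0.0038 0 0.0022 0;0.0036 0 0.0025 0;0.0035 0 0.0027 0;0.0033 0 0.0029 0;0.0031 0 0.0031 0;
0.0029 0 0.0033 0;0.0027 0 0.0035 0;0.0024 0 0.0037 0;0.0022 0 0.0038 0;0.0019 0 0.0039 0;0.0017 0 0.0041 0;0.0014 0 0.0042 0;0.0011 0 0.0042 0;
```

Call:
servo_tool --commands "0.0043 0 -0.0008 0;0.0044 0 -0.0005 0;0.0044 0 -0.0002 0;0.0044 0 0 0;0.0044 0 0.0003 0;0.0043 0 0.0006 0;0.0043 0 0.0009 0;0.0042 0 0.0012 0"

```text
clock: 6.3
tool_pos: [0.5689, 0.1218, 0.0991]
orientation: [-0.197, 3.134, -0.001]
ft_force: [3.1, -4.8, 4.9]
grip_width: 0.0101
grasp_force: 8.0
```

Call:
servo_tool --commands "0.0041 0 0.0014 0;0.004 0 0.0017 0;0.0039 0 0.002 0;0.0038 0 0.0022 0;0.0036 0 0.0025 0;0.0035 0 0.0027 0;0.0033 0 0.0029 0;0.0031 0 0.0031 0"

```text
clock: 7.3
tool_pos: [0.5367, 0.1177, 0.0795]
orientation: [0.196, -3.13, 0.002]
ft_force: [-1.7, -4.9, 5.2]
grip_width: 0.0101
grasp_force: 8.0
```

Call:
servo_tool --commands "0.0029 -0.0003 0.0033 0;0.0027 -0.0003 0.0035 0;0.0024 -0.0003 0.0037 0;0.0022 -0.0003 0.0038 0;0.0019 0 0.0039 0;0.0016 0 0.0040 0;0.0008 0 0.0021 0;0 0 0 0"

```text
clock: 8.3
tool_pos: [0.5202, 0.1155, 0.0542]
orientation: [0.198, -3.125, 0.001]
ft_force: [-3.2, -3.7, 1.1]
grip_width: 0.01
grasp_force: 8.0
```

Call:
servo_tool --commands "0.0003 0 0.001 0;0.0003 0 0.001 0;0.0003 0 0.001 0;0.0002 0 0.001 0;0.0001 0 0.001 0;0 0 0 0;0 0 0 0;0 0 0 0"

```text
clock: 9.3
tool_pos: [0.5185, 0.1153, 0.0492]
orientation: [0.198, -3.124, 0.001]
ft_force: [-4.1, -3.2, 2.8]
grip_width: 0.0097
grasp_force: 8.0
```

Call:
servo_tool --commands "0 0 0.0006 0;0 0 0.0006 0;0 0 0.0006 0;0 0 0.0006 0;0 0 0 0;0 0 0 0;0 0 0 0;0 0 0 0"

```text
clock: 10.3
tool_pos: [0.5178, 0.1152, 0.0467]
orientation: [0.198, -3.123, 0.002]
ft_force: [-4.9, -3.8, 3.4]
grip_width: 0.0096
grasp_force: 8.0
```

Call:
servo_tool --commands "0 0 0.0006 0;0 0 0.0006 0;0 0 0.0006 0;0 0 0.0006 0;0 0 0 0;0 0 0 0;0 0 0 0;0 0 0 0"

```text
clock: 11.3
tool_pos: [0.5173, 0.1151, 0.0442]
orientation: [0.197, -3.121, 0.002]
ft_force: [-5.9, -4.1, 3.5]
grip_width: 0.01
grasp_force: 8.0
```

```bash
python3 - <<'E'
import cv2,numpy as np
from station import env
a=env.capture("wrist");b=env.capture("side")
print(env.sense()["torque"])
o=np.zeros((420,800,3),np.uint8);o[:,:420]=a[:,70:490];o[:,420:]=cv2.resize(b[205:335,230:340],(380,420),interpolation=cv2.INTER_CUBIC)
cv2.imwrite("pics/g2.png",o[:,:,::-1])
E
```

```text
[-0.79965752  1.05791803  0.00496427]
```

View pics/g2.png

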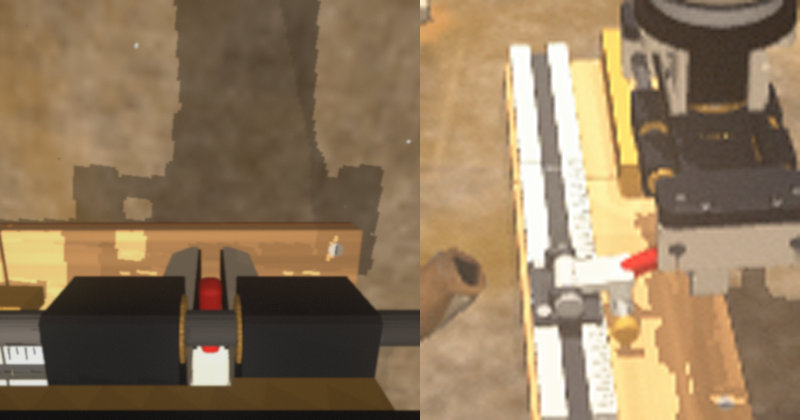

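```bash
python3 - <<'E'
import cv2,numpy as np
from h import *
from station import env
q=[.5811,.041,.130]
w=env.camera_params("wrist");s=env.camera_params("side")
for th in(-.05,0,.05,.1,.15):
  f=lambda R,o=0:W(q,(18-R*np.cos(th+.212)+o*np.sin(th+.212),82,44+R*np.sin(th+.212)+o*np.cos(th+.212)))
  print(th,"tip top/bot edge wrist",pix(w,f(88.5,5)).round(1),pix(w,f(88.5,-5)).round(1),"base",pix(w,f(43.5,5)).round(1),"side base/mid",pix(s,f(43.5)).round(1),pix(s,f(66)).round(1))
b=env.capture("side").astype(int);m=(b[...,0]>90)&(b[...,0]-np.maximum(b[...,1],b[...,2])>60)&(abs(b[...,1]-b[...,2])<35)
k=np.zeros_like(m);k[270:300,280:310]=1;v,u=np.nonzero(m&k);print("side red",u.min(),u.max(),v.min(),v.max(),u.mean(),v.mean());
for x in range(u.min(),u.max()+1):print(x,v[u==x].min(),v[u==x].max(),end="; ")
a=env.capture("wrist").astype(int);m=(a[...,0]>60)&(a[...,0]>2*np.maximum(a[...,1],a[...,2]));m[:260]=0;v,u=np.nonzero(m);print("\nwrist",u.min(),u.max(),v.min(),v.max())
E
```

```text
-0.05 tip top/bot edge wrist [281.5 255.3] [281.4 244.3] base [281.5 333.4] side base/mid [295.2 287.8] [307.8 285.5]
0 tip top/bot edge wrist [281.5 261.3] [281.4 248.7] base [281.5 337. ] side base/mid [295.  286.8] [307.6 284.1]
0.05 tip top/bot edge wrist [281.6 268. ] [281.5 253.8] base [281.6 341. ] side base/mid [294.8 285.9] [307.2 282.7]
0.1 tip top/bot edge wrist [281.6 275.5] [281.5 259.7] base [281.6 345.1] side base/mid [294.4 285. ] [306.7 281.3]
0.15 tip top/bot edge wrist [281.7 283.8] [281.6 266.2] base [281.6 349.4] side base/mid [294.1 284.2] [306.2 280. ]
side red 288 298 281 290 293.8225806451613 285.7096774193548
288 286 287; 289 285 288; 290 285 288; 291 285 288; 292 284 290; 293 284 289; 294 283 289; 295 282 288; 296 282 288; 297 281 288; 298 282 287; 
wrist 268 292 278 351
```

Call:
servo_tool --commands "0 0 0 0;0 0 0 0;0 0 0 0;0 0 -0.02 0;0 0 -0.02 0;0 0 -0.02 0;0 0 0 0;0 0 0 0" --jaw 0.4

```text
clock: 12.5
tool_pos: [0.5235, 0.1157, 0.1049]
orientation: [0.199, -3.134, -0.0]
ft_force: [0.3, -0.7, 0.1]
grip_width: 0.0371
grasp_force: 0.0
```

Call:
servo_tool --commands "0 0 0 0;0 0 0 0;0 0 0 0;0 0 0 0;0 0 0 0;0 0 0.008 0;0 0 0.005 0;0 0 0 0" --jaw 0

```text
clock: 13.5
tool_pos: [0.5234, 0.1155, 0.0918]
orientation: [0.198, -3.134, 0.001]
ft_force: [-0.2, -0.3, -0.2]
grip_width: 0.0009
grasp_force: 0.0
```

Call:
servo_tool --commands "0 0 0.003 0;0 0 0.003 0;0 0 0.002 0;0 0 0.002 0;0 0 0.002 0;0 0 0.002 0;0 0 0.002 0;0 0 0 0"

```text
clock: 14.5
tool_pos: [0.5239, 0.1155, 0.0763]
orientation: [0.198, -3.135, 0.0]
ft_force: [-1.1, 0.3, 1.0]
grip_width: 0.0006
grasp_force: 0.0
```

Call:
servo_tool --commands "0 0 0.001 0;0 0 0.001 0;0 0 0.001 0;0 0 0.001 0;0 0 0.001 0;0 0 0 0;0 0 0 0;0 0 0 0"

```text
clock: 15.5
tool_pos: [0.5239, 0.1156, 0.074]
orientation: [-0.198, 3.135, 0.0]
ft_force: [-4.6, -1.3, 18.9]
grip_width: 0.0006
grasp_force: 7.4
```

Call:
servo_tool --commands "0 0 -0.002 0;0 0 -0.004 0;0 0 -0.01 0;0 0 -0.02 0;0 0 -0.02 0;0 0 -0.02 0;0 0 -0.02 0;0 0 -0.01 0"

```text
clock: 16.5
tool_pos: [0.5245, 0.1157, 0.1788]
orientation: [-0.198, 3.134, 0.001]
ft_force: [-0.7, 0.3, -0.1]
grip_width: 0.0006
grasp_force: 0.0
```

```bash
python3 - <<'E'
import cv2,numpy as np,pickle
from h import *
from station import env
q=[.5811,.041,.130]
print(env.sense()["tool_pos"])
w=env.camera_params("wrist");a=env.capture("wrist");s=env.camera_params("side");b=env.capture("side")
pickle.dump(w,open("w3.pkl","wb"));cv2.imwrite("pics/w3.png",a[:,:,::-1]);cv2.imwrite("pics/s3.png",b[:,:,::-1])
for th in(0,.1,.2):
  f=lambda R,o=0:W(q,(18-R*np.cos(th+.212)+o*np.sin(th+.212),82,44+R*np.sin(th+.212)+o*np.cos(th+.212)))
  print(th,"wrist tip",pix(w,f(88.5,5)).round(1),pix(w,f(88.5,-5)).round(1),"side base/mid/tip",pix(s,f(43.5)).round(1),pix(s,f(66)).round(1),pix(s,f(88.5)).round(1))
for n,im in(("s",b),("w",a)):
  im=im.astype(int);m=(im[...,0]>90)&(im[...,0]-np.maximum(im[...,1],im[...,2])>60)&(abs(im[...,1]-im[...,2])<35)
  k=np.zeros_like(m)
  if n=="s":k[265:300,280:330]=1
  else:k[120:260,250:340]=1
  v,u=np.nonzero(m&k);print(n,u.min(),u.max(),v.min(),v.max(),u.mean(),v.mean(),cv2.fitLine(np.c_[u,v].astype(np.float32),cv2.DIST_L2,0,.01,.01).ravel())
o=np.zeros((600,800,3),np.uint8);o[:420,:560]=a;o[:260,560:]=cv2.resize(b[245:310,265:325],(240,260),interpolation=cv2.INTER_CUBIC)
cv2.imwrite("pics/g3.png",o[:,:,::-1])
E
```

```text
[0.5244558  0.11571542 0.17879232]
0 wrist tip [281.1 186.5] [281.1 181.8] side base/mid/tip [295.  286.8] [307.6 284.1] [320.1 281.4]
0.1 wrist tip [281.2 192. ] [281.1 185.9] side base/mid/tip [294.4 285. ] [306.7 281.3] [319.1 277.7]
0.2 wrist tip [281.2 198.8] [281.2 191.2] side base/mid/tip [293.6 283.3] [305.5 278.7] [317.5 274. ]
s 288 317 278 291 303.58011049723757 284.3756906077348 [  0.9506799   -0.31017366 303.5801     284.3757    ]
w 275 286 192 243 280.3637992831541 217.2921146953405 [5.1575233e-03 9.9998671e-01 2.8036380e+02 2.1729211e+02]
```

View pics/g3.png

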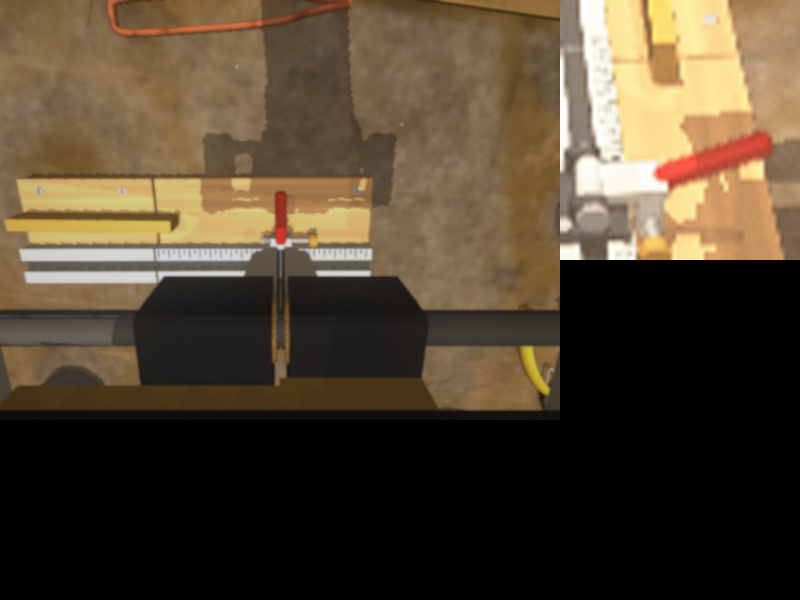

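The stop's white arm lies flat on the carriage, so it is folded down, with the bent tab tilting up. Next I'll measure the bar.

```bash
python3 - <<'E'
import cv2,numpy as np,pickle
from h import *
from station import env
q=[.5811,.041,.130]
for f,p,box in(("w1",pickle.load(open("w1.pkl","rb")),(188,214,58,218)),("top0",env.camera_params("top"),(205,225,205,283)),("w3",pickle.load(open("w3.pkl","rb")),(205,236,2,185))):
    im=cv2.imread(f"pics/{f}.png");h=cv2.cvtColor(im,cv2.COLOR_BGR2HSV)
    m=((h[...,1]>160)&(h[...,2]>120)).astype(np.uint8);k=np.zeros_like(m);k[box[0]:box[1],box[2]:box[3]]=1
    n,l,st,_=cv2.connectedComponentsWithStats(m&k);i=1+st[1:,4].argmax();v,u=np.nonzero(l==i)
    G=np.array([J(q,ray(p,x,.044)) for x in zip(u,v)])[:,:2]
    c,sz,an=cv2.minAreaRect(G.astype(np.float32));L=cv2.fitLine(G.astype(np.float32),cv2.DIST_L2,0,.01,.01).ravel()
    print(f,len(u),c,sz,an,"yaw rel",-L[0]/L[1],"y range",G[:,1].min(),G[:,1].max())
E
```

```text
w1 241 (-27.932369232177734, -148.09930419921875) (9.544745445251465, 37.60050964355469) 0.10894294083118439 yaw rel 0.10538165 y range -166.90256630353593 -129.30815627898727
top0 294 (-26.25472640991211, -94.15546417236328) (148.95286560058594, 11.818424224853516) 89.07329559326172 yaw rel -0.01606169 y range -168.65502864513948 -19.601506035107295
w3 606 (-29.318458557128906, -126.51057434082031) (81.97801971435547, 10.44532299041748) 89.84053802490234 yaw rel 0.057615083 y range -167.4980601113752 -85.5124407503806
```

Call:
servo_tool --commands "-0.0042 -0.0351 0 0;-0.0042 -0.0351 0 0;-0.0042 -0.0351 0 0;-0.0042 -0.0351 0 0;-0.0041 -0.0349 0 0;0 0 0 0.18;0 0 0 0.18;0 0 0 0.18" --jaw 0.3

```text
clock: 17.6
tool_pos: [0.566, -0.0558, 0.1764]
orientation: [-0.655, -3.07, 0.0]
ft_force: [0.2, 0.4, 0.2]
grip_width: 0.0277
grasp_force: 0.0
```

Call:
servo_tool --commands "0 0 0 0.171;0 0 0 0.171;0 0 0 0.171;0 0 0 0.171;0 0 0 0.171;0 0 0 0.172;0 0 0.04 0;0 0 0 0"

```text
clock: 18.6
tool_pos: [0.5639, -0.0548, 0.1344]
orientation: [-2.067, -2.356, 0.008]
ft_force: [-0.9, 0.2, 0.5]
grip_width: 0.028
grasp_force: 0.0
```

```bash
python3 - <<'E'
import numpy as np
from h import *
from station import env
from scipy.spatial.transform import Rotation as Ro
s=env.sense();R=Ro.from_rotvec(s["orientation"]).as_matrix();q=[.5811,.041,.130]
print(s["clock"],s["joints"].round(2),s["tool_pos"],R.round(4),J(q,s["tool_pos"]),np.arctan2(R[1,1],R[0,1]))
E
```

```text
18.6 [-0.2   0.63  0.41  1.78 -0.32  0.81  0.5 ] [ 0.56394064 -0.05481695  0.13438772] [[-1.301e-01  9.915e-01 -8.400e-03]
 [ 9.915e-01  1.301e-01  7.000e-04]
 [ 1.800e-03 -8.300e-03 -1.000e+00]] [-29.43571181 -92.78399847 134.38771859] 0.13047612623493407
```

Call:
servo_tool --commands "0 0.003 0 0;0 0 0.012 0;0 0 0.012 0;0 0 0.012 0;0 0 0.012 0;0 0 0.012 0;0 0 0.012 0;0 0 0 0"

```text
clock: 19.6
tool_pos: [0.5689, -0.0552, 0.0644]
orientation: [-2.071, -2.36, 0.002]
ft_force: [-0.4, -0.5, 0.5]
grip_width: 0.0278
grasp_force: 0.0
```

```bash
python3 - <<'E'
import numpy as np,cv2
from h import *
from station import env
from scipy.spatial.transform import Rotation as Ro
s=env.sense();R=Ro.from_rotvec(s["orientation"]).as_matrix();q=[.5811,.041,.130]
print(s["clock"],s["tool_pos"],R[:,2],J(q,s["tool_pos"]),np.arctan2(R[1,1],R[0,1]),s["ft_force"],s["torque"])
a=env.capture("wrist");b=env.capture("side");c=env.capture("top")
o=np.zeros((600,800,3),np.uint8);o[:420,:400]=a[:,80:480];o[:420,400:]=cv2.resize(b[190:310,220:340],(400,420),interpolation=cv2.INTER_CUBIC)
o[420:]=cv2.resize(c[185:225,125:285],(720,180),interpolation=cv2.INTER_CUBIC)[:,:] if 0 else cv2.copyMakeBorder(cv2.resize(c[185:225,125:285],(720,180),interpolation=cv2.INTER_CUBIC),0,0,0,80,cv2.BORDER_CONSTANT)
cv2.imwrite("pics/g4.png",o[:,:,::-1])
E
```

```text
19.6 [ 0.56893064 -0.05519021  0.06437426] [-2.35535025e-03  1.77148457e-04 -9.99997210e-01] [-24.53621376 -93.80098272  64.3742596 ] 0.12999516634893316 [-0.36972735 -0.46247038  0.45029266] [-0.11719941  0.04688427  0.00714914]
```

Call:
servo_tool --commands "0 -0.0015 0.005 0;0 0 0.005 0;0 0 0.005 0;0 0 0.004 0;0 0 0.002 0;0 0 0 0;0 0 0 0;0 0 0 0"

```text
clock: 20.75
tool_pos: [0.5683, -0.0555, 0.0447]
orientation: [2.072, 2.361, 0.0]
ft_force: [0.3, 0.7, -0.8]
grip_width: 0.0277
grasp_force: 0.0
```

Call:
servo_tool --commands "0 0 0 0;0 0 0 0;0 0 0 0;0 0 0 0;0 0 0 0;0 0 0 0;0 0 0 0;0 0 0 0" --jaw 0 --newtons 20

```text
clock: 21.75
tool_pos: [0.5678, -0.0555, 0.0445]
orientation: [-2.072, -2.361, 0.001]
ft_force: [-2.0, 0.4, 3.0]
grip_width: 0.0118
grasp_force: 19.9
```

Call:
servo_tool --commands "0 0.003 0 0;0 0.003 0 0;0 0.003 0 0;0 0.003 0 0;0 0.003 0 0;0 0.002 0 0;0 0.001 0 0;0 0 0 0"

```text
clock: 22.75
tool_pos: [0.5827, -0.0539, 0.0445]
orientation: [-2.069, -2.356, 0.007]
ft_force: [-6.9, -0.2, 7.6]
grip_width: 0.0117
grasp_force: 20.2
```

Call:
servo_tool --commands "0 0.001 0 0;0 0.001 0 0;0 0.001 0 0;0 0.001 0 0;0 0 0 0;0 0 0 0;0 0 0 0;0 0 0 0"

```text
clock: 23.75
tool_pos: [0.5872, -0.0534, 0.0445]
orientation: [-2.07, -2.357, 0.006]
ft_force: [-6.5, -1.7, 7.2]
grip_width: 0.0116
grasp_force: 20.1
```

```bash
cat > st.py <<'E'
import numpy as np
from h import *
from station import env
from scipy.spatial.transform import Rotation as Ro
s=env.sense();R=Ro.from_rotvec(s["orientation"]).as_matrix();q=[.5811,.041,.130]
k,n=np.cos(.13),np.sin(.13);f=s["ft_force"];t=s["torque"]
print(s["clock"],"jig",J(q,s["tool_pos"]).round(2),"yaw",np.arctan2(R[1,1],R[0,1]).round(4),"z",R[:,2].round(3),"F jig",(k*f[0]+n*f[1]).round(2),(-n*f[0]+k*f[1]).round(2),f[2].round(2),"T",t.round(3),s["grip_width"])
E
python3 st.py
```

```text
23.75 jig [ -6.2  -94.4   44.54] yaw 0.1293 z [-0.006  0.    -1.   ] F jig -6.64 -0.88 7.16 T [-0.261  1.71   0.015] 0.011623006910283116
```

Call:
servo_tool --commands "0 0.001 0 0;0 0.001 0 0;0 0.001 0 0;0 0 0 0;0 0 0 0;0 0 0 0;0 0 0 0;0 0 0 0"

```text
clock: 24.75
tool_pos: [0.5875, -0.0534, 0.0445]
orientation: [-2.068, -2.353, 0.011]
ft_force: [-11.0, -1.9, 10.1]
grip_width: 0.0119
grasp_force: 20.2
```

```bash
python3 st.py
```

```text
24.75 jig [ -5.85 -94.41  44.52] yaw 0.1291 z [-0.012  0.001 -1.   ] F jig -11.16 -0.46 10.12 T [-0.425  2.615  0.021] 0.01187581855759085
```

Call:
servo_tool --commands "0 -0.002 0 0;0.004 0 0 0;0.008 0 0 0;0.01 0 0 0;0.01 0 0 0;0.01 0 0 0;0.008 0 0 0;0.004 0 0 0"

```text
clock: 25.75
tool_pos: [0.5815, -0.0067, 0.0445]
orientation: [2.075, 2.354, -0.016]
ft_force: [-6.4, -9.9, 3.7]
grip_width: 0.0118
grasp_force: 19.9
```

```bash
python3 st.py
```

```text
25.75 jig [ -5.79 -47.32  44.54] yaw 0.126 z [-0.004 -0.01  -1.   ] F jig -7.68 -9.01 3.67 T [-2.49   1.467  0.034] 0.01181314880225557
```

Call:
servo_tool --commands "0 0 0 0;0 -0.001 0 0;0.003 0 0 0;0.003 0 0 0;0.003 0 0 0;0.003 0 0 0;0.003 0 0 0;0 0 0 0"

```text
clock: 26.75
tool_pos: [0.5794, 0.0094, 0.0445]
orientation: [2.074, 2.355, -0.012]
ft_force: [-4.9, -8.3, 2.6]
grip_width: 0.0114
grasp_force: 19.9
```

```bash
python3 st.py
```

```text
26.75 jig [ -5.83 -31.08  44.54] yaw 0.1266 z [-0.003 -0.008 -1.   ] F jig -5.96 -7.58 2.56 T [-1.957  1.295  0.044] 0.011418825880110922
```

Call:
servo_tool --commands "0.002 -0.0005 0 0;0.002 0 0 0;0.002 0 0 0;0.002 0 0 0;0.002 0 0 0;0.002 0 0 0;0 0 0 0;0 0 0 0"

```text
clock: 27.75
tool_pos: [0.5777, 0.0218, 0.0445]
orientation: [2.074, 2.355, -0.011]
ft_force: [-4.0, -8.2, 3.9]
grip_width: 0.0116
grasp_force: 19.9
```

```bash
python3 st.py
```

```text
27.75 jig [ -5.83 -18.65  44.54] yaw 0.1269 z [-0.002 -0.007 -1.   ] F jig -5.07 -7.58 3.91 T [-1.84   1.044  0.099] 0.011616663519321228
```

Call:
servo_tool --commands "0.001 0 0 0;0.001 0 0 0;0.001 0 0 0;0 0 0 0;0 0 0 0;0 0 0 0;0 0 0 0;0 0 0 0"

```text
clock: 28.75
tool_pos: [0.5774, 0.0245, 0.0445]
orientation: [2.074, 2.355, -0.011]
ft_force: [-3.9, -8.1, 2.9]
grip_width: 0.0115
grasp_force: 19.9
```

```bash
python3 st.py
```

```text
28.75 jig [ -5.82 -15.83  44.52] yaw 0.1268 z [-0.002 -0.008 -1.   ] F jig -4.95 -7.53 2.94 T [-1.892  0.991  0.045] 0.011492624780135076
```

Call:
servo_tool --commands "0.001 0 0 0;0.001 0 0 0;0.001 0 0 0;0 0 0 0;0 0 0 0;0 0 0 0;0 0 0 0;0 0 0 0"

```text
clock: 29.75
tool_pos: [0.5771, 0.0271, 0.0445]
orientation: [2.074, 2.355, -0.012]
ft_force: [-4.8, -8.5, 2.8]
grip_width: 0.0116
grasp_force: 19.9
```

```bash
python3 st.py
```

```text
29.75 jig [ -5.8  -13.25  44.53] yaw 0.1265 z [-0.002 -0.008 -1.   ] F jig -5.85 -7.79 2.82 T [-2.001  0.997  0.07 ] 0.011579295491447846
```

Call:
servo_tool --commands "0.001 0 0 0;0.001 0 0 0;0 0 0 0;0 0 0 0;0 0 0 0;0 0 0 0;0 0 0 0;0 0 0 0"

```text
clock: 30.75
tool_pos: [0.577, 0.0272, 0.0445]
orientation: [2.074, 2.352, -0.014]
ft_force: [-3.5, -10.8, 2.1]
grip_width: 0.0117
grasp_force: 19.9
```

```bash
python3 st.py
```

```text
30.75 jig [ -5.81 -13.15  44.54] yaw 0.1254 z [-0.001 -0.01  -1.   ] F jig -4.84 -10.23 2.06 T [-2.523  0.973  0.109] 0.011710471216614659
```

Call:
servo_tool --commands "0.001 0 0 0;0 0 0 0;0 0 0 0;0 0 0 0;0 0 0 0;0 0 0 0;0 0 0 0;0 0 0 0"

```text
clock: 31.75
tool_pos: [0.577, 0.0273, 0.0446]
orientation: [2.074, 2.35, -0.015]
ft_force: [-3.6, -12.2, 1.3]
grip_width: 0.0118
grasp_force: 19.9
```

```bash
python3 st.py; python3 - <<'E'
import numpy as np,cv2
from station import env
a=env.capture("wrist");b=env.capture("side");c=env.capture("top")
o=np.zeros((600,800,3),np.uint8);o[:420,:400]=a[:,80:480];o[:420,400:]=cv2.resize(b[215:335,230:330],(400,420),interpolation=cv2.INTER_CUBIC)
o[420:,:720]=cv2.resize(c[185:225,125:285],(720,180),interpolation=cv2.INTER_CUBIC)
cv2.imwrite("pics/g5.png",o[:,:,::-1])
E
```

```text
31.75 jig [ -5.8  -13.09  44.55] yaw 0.1248 z [-0.001 -0.012 -1.   ] F jig -5.17 -11.6 1.3 T [-2.858  0.939  0.045] 0.011778835592283782
```

View pics/g5.png

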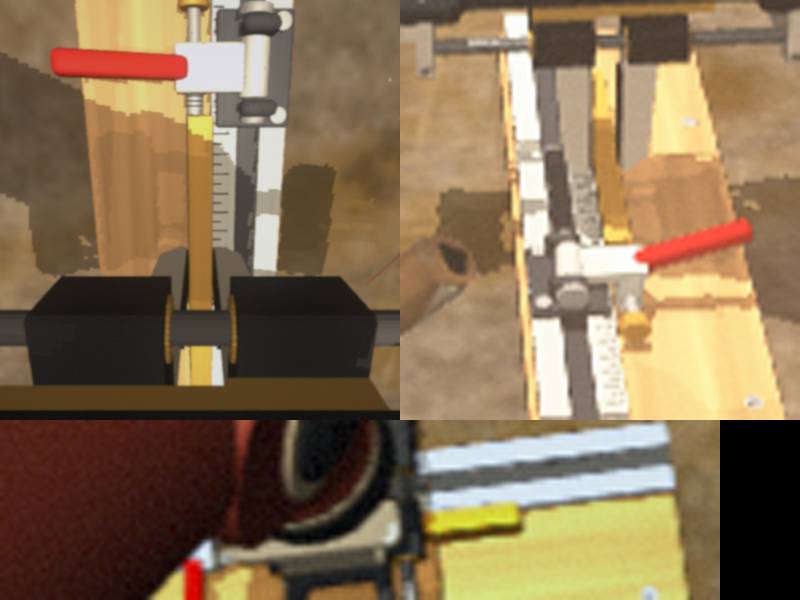

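The bar's end (200,120 in the wrist part) bears on the screw and its side is flush along the fence. It has been held there for over a second, so I'll relieve the load before letting go.

Call:
servo_tool --commands "-0.001 0 0 0;-0.001 -0.0005 0 0;-0.001 -0.0005 0 0;-0.001 -0.0005 0 0;-0.001 -0.0005 0 0;0 0 0 0;0 0 0 0;0 0 0 0"

```text
clock: 32.9
tool_pos: [0.577, 0.0271, 0.0445]
orientation: [2.072, 2.355, -0.005]
ft_force: [-1.7, -5.4, 0.1]
grip_width: 0.012
grasp_force: 19.9
```

```bash
python3 st.py
```

```text
32.9 jig [ -5.91 -13.25  44.53] yaw 0.1279 z [ 0.001 -0.006 -1.   ] F jig -2.43 -5.11 0.14 T [-1.379  0.472  0.095] 0.011989420156157862
```

Call:
servo_tool --commands "0 0 0 0;0 0 0 0;0 0 0 0;0 0 0 0;0 0 0 0;0 0 -0.003 0;0 0 -0.01 0;0 0 -0.02 0" --jaw 0.3

```text
clock: 33.9
tool_pos: [0.5761, 0.0313, 0.0779]
orientation: [-2.072, -2.36, 0.002]
ft_force: [0.4, -0.4, 0.1]
grip_width: 0.0281
grasp_force: 0.0
```

```bash
python3 st.py
```

```text
33.9 jig [-6.23 -8.98 77.89] yaw 0.1299 z [-0.001 -0.    -1.   ] F jig 0.38 -0.47 0.13 T [-0.053 -0.02  -0.016] 0.028069121058610234
```

Call:
servo_tool --commands "0 0 -0.04 0;0 0 -0.04 0;0.0302 -0.0137 0 0;0.0302 -0.0137 0 0;0.0303 -0.0136 0 0;0 0 0 -0.174;0 0 0 -0.174;0 0 0 -0.174"

```text
clock: 34.9
tool_pos: [0.5242, 0.116, 0.1584]
orientation: [1.384, 2.819, 0.001]
ft_force: [0.2, -1.1, 0.2]
grip_width: 0.0279
grasp_force: 0.0
```

Call:
servo_tool --commands "0 0 0 -0.174;0 0 0 -0.174;0 0 0 -0.174;0 0 0 -0.174;0 0 0 -0.174;0 0 0 -0.175;0 0 0.03 0;0 0 0 0"

```text
clock: 35.9
tool_pos: [0.5227, 0.1152, 0.1267]
orientation: [0.197, -3.132, 0.002]
ft_force: [0.1, 0.3, 0.6]
grip_width: 0.028
grasp_force: 0.0
```

```bash
python3 st.py;  python3 - <<'E'
import numpy as np,cv2,pickle
from h import *
from station import env
w=env.camera_params("wrist");a=env.capture("wrist");pickle.dump(w,open("w6.pkl","wb"));cv2.imwrite("pics/w6.png",a[:,:,::-1])
im=a.astype(int);m=(im[...,0]>90)&(im[...,0]-np.maximum(im[...,1],im[...,2])>60)&(abs(im[...,1]-im[...,2])<35)
n,l,st,ce=cv2.connectedComponentsWithStats(m.astype(np.uint8));i=1+st[1:,4].argmax();print(st[i],ce[i])
q=[.5811,.041,.130]
print("tab",J(q,ray(w,ce[i],.058)),J(q,ray(w,(ce[i][0],st[i][1]),.07)))
E
```

```text
35.9 jig [-48.24  81.14 126.66] yaw 1.6963 z [-0.004 -0.001 -1.   ] F jig 0.18 0.32 0.63 T [ 0.034 -0.039 -0.044] 0.027966680902943488
[274 210  15  62 793] [281.0075662  239.91929382]
tab [-39.21873932  81.35354853  58.        ] [-64.39618245  81.38524885  70.        ]
```

Call:
servo_tool --commands "0 0.0004 0.014 0;0 0 0.014 0;0 0 0.014 0;0 0 0.014 0;0 0 0.012 0;0 0 0.008 0;0 0 0 0;0 0 0 0"

```text
clock: 36.95
tool_pos: [0.5244, 0.1164, 0.0518]
orientation: [-0.198, 3.135, 0.0]
ft_force: [0.0, 0.3, -0.1]
grip_width: 0.0278
grasp_force: 0.0
```

Call:
servo_tool --commands "0 0 0 0;0 0 0 0;0 0 0 0;0 0 0 0;0 0 0 0;0 0 0 0;0 0 0 0;0 0 0 0" --jaw 0 --newtons 15

```text
clock: 37.95
tool_pos: [0.5243, 0.116, 0.0518]
orientation: [-0.198, 3.135, -0.001]
ft_force: [-0.4, -2.5, 4.9]
grip_width: 0.01
grasp_force: 15.0
```

```bash
python3 st.py;python3 -c "
import numpy as np
p=np.linspace(.24,1.80,25);r=.067
for i in range(24):print(round(r*(np.cos(p[i+1])-np.cos(p[i])),4),0,round(r*(np.sin(p[i])-np.sin(p[i+1])),4),0,end=';\n' if i%8==7 else ';')
"
```

```text
37.95 jig [-46.6   81.69  51.85] yaw 1.6967 z [ 0. -0. -1.] F jig -0.74 -2.42 4.88 T [-0.515  0.099  0.069] 0.00999707958959414
-0.0012 0 -0.0042 0;-0.0014 0 -0.0041 0;-0.0017 0 -0.004 0;-0.002 0 -0.0039 0;-0.0022 0 -0.0038 0;-0.0024 0 -0.0036 0;-0.0027 0 -0.0034 0;-0.0029 0 -0.0033 0;
-0.0031 0 -0.0031 0;-0.0033 0 -0.0028 0;-0.0035 0 -0.0026 0;-0.0036 0 -0.0024 0;-0.0038 0 -0.0022 0;-0.0039 0 -0.0019 0;-0.004 0 -0.0016 0;-0.0041 0 -0.0014 0;
-0.0042 0 -0.0011 0;-0.0043 0 -0.0008 0;-0.0043 0 -0.0006 0;-0.0043 0 -0.0003 0;-0.0044 0 0.0 0;-0.0043 0 0.0003 0;-0.0043 0 0.0006 0;-0.0043 0 0.0009 0;
```

Call:
servo_tool --commands "-0.0013 0 -0.0042 0;-0.0015 0 -0.0041 0;-0.0018 0 -0.004 0;-0.002 0 -0.0039 0;-0.0022 0 -0.0038 0;-0.0024 0 -0.0036 0;-0.0027 0 -0.0034 0;-0.0029 0 -0.0033 0"

```text
clock: 38.95
tool_pos: [0.54, 0.118, 0.0819]
orientation: [0.198, -3.133, 0.001]
ft_force: [-1.4, -2.5, -3.6]
grip_width: 0.0099
grasp_force: 15.0
```

Call:
servo_tool --commands "-0.0031 0 -0.0031 0;-0.0033 0 -0.0028 0;-0.0035 0 -0.0026 0;-0.0036 0 -0.0024 0;-0.0038 0 -0.0022 0;-0.0039 0 -0.0019 0;-0.004 0 -0.0016 0;-0.0041 0 -0.0014 0"

```text
clock: 39.95
tool_pos: [0.5691, 0.1217, 0.1]
orientation: [0.198, -3.133, 0.001]
ft_force: [-3.1, -4.3, -0.4]
grip_width: 0.0102
grasp_force: 15.0
```

Call:
servo_tool --commands "-0.0042 0 -0.0011 0;-0.0043 0 -0.0008 0;-0.0043 0 -0.0006 0;-0.0043 0 -0.0003 0;-0.0044 0 0 0;-0.0043 0 0.0003 0;-0.0043 0 0.0006 0;-0.0043 0 0.0009 0"

```text
clock: 40.95
tool_pos: [0.6062, 0.1266, 0.1024]
orientation: [-0.198, 3.13, 0.001]
ft_force: [-0.8, -3.3, 4.8]
grip_width: 0.0092
grasp_force: 15.0
```

```bash
python3 st.py
```

```text
40.95 jig [ 36.02  81.65 102.41] yaw 1.6969 z [ 0.005  0.001 -1.   ] F jig -1.26 -3.12 4.81 T [-0.823  0.385  0.058] 0.009179718717627253
```

Call:
servo_tool --commands "0 0 0 0;0 0 0 0;0 0 0 0;0 0 0 0;0 0 -0.01 0;0 0 -0.03 0;0 0 -0.03 0;0 0 -0.03 0" --jaw 0.4

```text
clock: 41.95
tool_pos: [0.604, 0.1266, 0.2026]
orientation: [-0.198, 3.134, 0.0]
ft_force: [0.1, 0.4, 0.6]
grip_width: 0.0372
grasp_force: 0.0
```

Call:
servo_tool --commands "0.033 -0.02 0 0;0.033 -0.02 0 0;0 0 0 0;0 0 0 0;0 0 0 0;0 0 0 0;0 0 0 0;0 0 0 0"

```text
clock: 42.95
tool_pos: [0.5436, 0.0786, 0.2007]
orientation: [0.198, -3.135, 0.0]
ft_force: [-0.5, -0.6, -0.5]
grip_width: 0.0372
grasp_force: 0.0
```

```bash
python3 st.py;  python3 - <<'E'
import numpy as np,cv2,pickle
from h import *
from station import env
q=[.5811,.041,.130]
w=env.camera_params("wrist");a=env.capture("wrist");cv2.imwrite("pics/w7.png",a[:,:,::-1])
b=env.capture("side");cv2.imwrite("pics/s7.png",b[:,:,::-1])
def red(im):
    im=im.astype(int);m=(im[...,0]>90)&(im[...,0]-np.maximum(im[...,1],im[...,2])>60)&(abs(im[...,1]-im[...,2])<35);return m
def mean(m,bx):
    k=np.zeros_like(m);k[bx[0]:bx[1],bx[2]:bx[3]]=1;v,u=np.nonzero(m&k);return np.array([u.mean(),v.mean()]),len(u)
D=[(w,)+mean(red(a),(200,330,250,400)),(env.camera_params("side"),)+mean(red(b),(245,290,250,300))]
print([d[1:] for d in D])
g=lambda x:np.concatenate([pix(p,W(q,(18-61*np.cos(x[1]+.212),x[0],44+61*np.sin(x[1]+.212))))-u for p,u,_ in D])
r=least_squares(g,[82,1.5]);print("y,theta",r.x,r.fun)
# bar: compare predicted corners with edges: print intensity rows along bar end line and across
for P in((-12,62,44),(0,62,44),(-12,-88,44),(0,-88,44)):print(P,pix(w,W(q,P)).round(1))
E
```

```text
42.95 jig [-32.34  42.17 200.7 ] yaw 1.6972 z [-0. -0. -1.] F jig -0.6 -0.53 -0.48 T [0.004 0.02  0.039] 0.037210512006672455
[(array([nan, nan]), 0), (array([269.66891892, 265.13513514]), 148)]<stdin>:10: RuntimeWarning: Mean of empty slice.
  ret = ret.dtype.type(ret / rcount)
Traceback (most recent call last):
ValueError: Residuals are not finite in the initial point.
```

The side view shows the tab at (270,265), slightly less upright than at the start. I'll nudge it a little further back from the front with closed fingers.

Call:
servo_tool --commands "-0.008 0.02 0 0;-0.009 0.0195 0 0;0 0 0.025 0;0 0 0.025 0;0 0 0.025 0;0 0 0.025 0;0 0 0 0;0 0 0 0" --jaw 0

```text
clock: 44.05
tool_pos: [0.5562, 0.1211, 0.1016]
orientation: [-0.2, 3.134, 0.001]
ft_force: [0.0, 0.4, -0.0]
grip_width: 0.0003
grasp_force: 0.0
```

Call:
servo_tool --commands "-0.006 0 0 0;-0.006 0 0 0;-0.006 0 0 0;-0.006 0 0 0;-0.006 0 0 0;-0.006 0 0 0;-0.004 0 0 0;0 0 0 0"

```text
clock: 45.05
tool_pos: [0.5957, 0.1249, 0.1007]
orientation: [-0.198, 3.134, -0.0]
ft_force: [-0.5, -0.4, 0.8]
grip_width: 0.0005
grasp_force: 0.1
```

```bash
python3 st.py
```

```text
45.05 jig [ 25.39  81.27 100.71] yaw 1.697 z [ 0.001  0.    -1.   ] F jig -0.57 -0.38 0.77 T [0.027 0.006 0.002] 0.0005399258914639437
```

Call:
servo_tool --commands "-0.003 0 0 0;-0.002 0 0 0;0 0 0 0;0.006 0 0 0;0.02 0 0 0;0.03 0 0 0;0.01 -0.01 -0.04 0;0 -0.02 -0.04 0"

```text
clock: 46.05
tool_pos: [0.5373, 0.0882, 0.1818]
orientation: [0.202, -3.135, -0.001]
ft_force: [1.0, -0.0, -0.0]
grip_width: 0.0005
grasp_force: 0.0
```

```bash
python3 st.py;  python3 - <<'E'
import numpy as np,cv2,pickle
from h import *
from station import env
q=[.5811,.041,.130]
w=env.camera_params("wrist");a=env.capture("wrist");cv2.imwrite("pics/w8.png",a[:,:,::-1]);pickle.dump(w,open("w8.pkl","wb"))
b=env.capture("side");cv2.imwrite("pics/s8.png",b[:,:,::-1]);s=env.camera_params("side")
for f,p in(("side0",s),("s7",s),("s8",s),("w8",w)):
    im=cv2.imread(f"pics/{f}.png")[:,:,::-1].astype(int)
    m=(im[...,0]>80)&(im[...,0]-np.maximum(im[...,1],im[...,2])>45)&(abs(im[...,1]-im[...,2])<35)
    if f!="w8":m[:245]=0;m[290:]=0;m[:,:250]=0;m[:,300:]=0
    n,l,st,ce=cv2.connectedComponentsWithStats(m.astype(np.uint8));i=1+st[1:,4].argmax();print(f,st[i],ce[i])
for th in(1.3,1.4,1.5,1.6,1.7,1.8):print(th,[pix(p,W(q,(18-61*np.cos(th+.212),82,44+61*np.sin(th+.212)))).round(1) for p in(s,w)])
for P in((-12,62,44),(0,62,44),(-12,-88,44),(0,-88,44)):print(P,pix(w,W(q,P)).round(1))
E
```

```text
46.05 jig [-37.34  52.49 181.83] yaw 1.6997 z [-0.     0.001 -1.   ] F jig 0.97 -0.17 -0.04 T [ 0.004 -0.055 -0.045] 0.0005192531091731582
side0 [257 254  17  26 164] [264.70121951 266.04268293]
s7 [264 252  13  27 164] [269.74390244 265.04878049]
s8 [250 260  18  21 143] [257.43356643 270.93006993]
w8 [139   0 193  26 681] [242.51688693  14.18502203]
1.3 [array([272.9, 264.6]), array([318.8, 288.3])]
1.4 [array([269.3, 264.7]), array([318.6, 295.4])]
1.5 [array([265.7, 265.2]), array([318.2, 302.1])]
1.6 [array([262.2, 265.9]), array([317.9, 308.1])]
1.7 [array([258.7, 266.9]), array([317.4, 313.5])]
1.8 [array([255.4, 268.1]), array([316.9, 318. ])]
(-12, 62, 44) [290.6 230.7]
(0, 62, 44) [290.5 243. ]
(-12, -88, 44) [128.  230.8]
(0, -88, 44) [129.5 243. ]
```

```bash
python3 - <<'E'
import cv2,numpy as np,pickle
from h import *
w=pickle.load(open("w8.pkl","rb"));q=[.5811,.041,.130]
im=cv2.imread("pics/w8.png").astype(int)
sat=(im[...,2]-im[...,0])
for u in(135,170,210,250,280):print(u,"v222-250",sat[222:251,u])
print("u along v=237",sat[237,276:304]);print(sat[237,118:140])
E
```

```text
135 v222-250 [ 86  81  72  63  56  54  54  63  86 108 123 127 127 126 126 127 127 126
 123 102  66  30   8  -1  -1   1   1   0   0]
170 v222-250 [ 85  73  62  56  56  56  58  67  86 109 122 126 127 127 127 126 127 127
 124 106  71  32   7  -3  -3  -3  -4  -5  -4]
210 v222-250 [ 84  72  61  57  56  57  59  67  87 108 121 124 124 124 126 126 127 126
 123 108  74  35   8  -3  -5  -6  -6  -5  -3]
250 v222-250 [ 79  69  62  58  59  58  59  67  85 103 118 123 124 124 125 125 128 129
 127 114  81  43  15   6   3   4   4   3   4]
280 v222-250 [ 82  72  64  60  60  60  61  71  87 106 119 122 123 123 123 124 127 128
 128 115  85  45  16   2  -1  -1  -2   0   4]
u along v=237 [124 125 124 125 124 124 124 124 125 124 124 118 106  86  60  36  26  24
  24  23  24  24  24  24  23  23  23  23]
[ 23  23  22  23  26  35  48  65  79  92 106 116 123 127 127 127 127 127
 127 127 127 126]
```

```bash
python3 -c "
from station import env
print(env.job_done())"
```

```text
the job is handed in; nothing more can be done
None
```

The job is handed in: the bar was slid flat and flush along the fence to the screw, held there over a second, and released. The stop is folded back up to about 1.75 rad and the bar shows no shift to within about 1 mm. One risk: pressing the stop down briefly read 18.9 N at the wrist, over its 15 N limit if that counts at the tab (the bar met the screw at an estimated 4 N).

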